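# Lock the fence and hold the spring clamp open over the stop block

### The job

I want to set the stop block on this drilling jig: first lock the fence by turning both T-knobs behind it clockwise as far as they go, so that it cannot shift. Then squeeze the spring clamp open, take it off its rack and hold it wide open squarely astride the fence and the stop block, in the middle of the block, with the jaw pads two to three centimetres below the top of the fence and clear of the wood and metal on both sides. Leave the block and the other things where they are, and finish while holding the clamp open like that, so that I can nudge the block to its mark before we let the clamp bite.

Things in the scene. Friction and masses are not known exactly. Their poses are not given: they have to be found in the camera images.
- jig: drilling jig, fixed to the bench: plywood base 168 x 300 x 18 mm with an aluminium angle fence on it, the upright 10 mm thick, 280 mm long, its top edge 88 mm above the bench. Origin on the bench under the middle of the upright; x to the rear (upright from x = -5 to +5 mm, its foot with the knobs from 5 to 87 mm; front of the base at -70 mm), y along the fence, z up
- fence_top (a point): middle of the fence's top edge, 88 mm above the bench, axes as the jig's
- knob_l (a joint): angle of the T-knob at the left (+y) end of the fence's foot, 58 mm behind and 85 mm left of the jig's origin: starts at 0 to 0.35 rad, grows as it turns clockwise seen from above, end stop (locked) at 1.35 rad; stiff (0.06 N m) and stays where it is left
- knob_r (a joint): the same for the right-hand (-y) T-knob, 85 mm right of the jig's origin
- knob_l_grip (a point): middle of the left knob's black bar, on the turning axis, 53 mm above the bench. The bar is 46 mm long along this point's x axis, 13 mm wide along its y, 22 mm high (bench height 42 to 64 mm); it turns with the knob, axis upright
- knob_r_grip (a point): the same for the right knob
- stop_block: loose hardwood stop block, 15 mm thick (x), 40 mm wide (y), 64 mm high, standing on the base against the front of the fence; origin in the middle of its underside (18 mm above the bench; its top is 82 mm above the bench). Fence and block together are 26 mm thick, from x = -21 to +5 mm in the jig's frame
- rack: fixed wooden clamp rack: base 90 x 170 x 16 mm, on it a rail 8 mm thick and 130 mm long (along y), top 86 mm above the bench, between two posts 92 mm high. Origin on the bench under the middle of the rail
- spring_clamp: loose spring clamp (0.13 kg) like a big clothes-peg, parked upright on the rack's rail, black handles up, jaws down. Origin at the pin, 122 mm above the bench when parked, 62 mm above the middle of the jaw pads; y along the pin (parked: along the rail), z up, x across, +x toward leg A, whose turning this pose follows. Between the jaws there is free room up to 10 mm under the pin
- clamp_leg (a joint): opening angle between the legs: 0 as parked (pads 8 mm apart), grows as the handle tips are pinched together along x (each leg turns half), stop at 0.66 rad: pads 47 mm apart (44 at their upper rims), 57 mm below the pin, handles upright, 12 to 20 mm across. Takes about 7 N at the tips to begin, 13 N at the stop; the spring shuts it when released
- handles (a point): parked, the point midway between the handles where to pinch them, 60 mm above the pin. The handles are 20 mm wide (y) and spread upward: over their outer faces they measure about 64 mm at the tips, 72 mm above the pin, and 36 mm at 25 mm above it
- jaw_a (a point): middle of the inner face of leg A's jaw pad; each pad is 6 mm thick, 12 mm high, 21 mm wide (y)
- jaw_b (a point): middle of the inner face of leg B's jaw pad
- workpiece: bystander: wooden block 64 x 112 x 35 mm lying on the jig's base; origin in the middle of its underside
- pencil: bystander: pencil 112 mm long lying on the jig's base in front of the fence
- tape_measure: bystander: tape measure 36 x 88 x 66 mm standing on the bench right of the jig

How it is judged:
By the outcome, as a careful person would: the job done as asked, in the order asked, and still so for the second after the job is handed in, while the arm keeps its last pose, push and grip.
It also fails if it takes over 61 s, if anything falls off the work surface, if the arm or the gripper's body presses on something with over 40 N, if the wrist force passes 120 N, or if a joint passes its speed limit or range.

### The arm

A 6-joint arm with a two-finger parallel gripper is mounted at the origin on a cart in front of the work surface, level with it; the furniture and walls round the work are solid. World frame = base frame: x ahead of the robot, y to its left, z up, the work surface at z = 0. Lengths are in m, angles in rad, forces in N, time in s.
With the tool pointing down it reaches from about 0.35 to 0.85 m from the base axis. Payload 8.1 kg.
Tool frame: the origin (TCP) lies between the finger pads; the fingertips stand 22 mm ahead of it and the grasp point (between the pads) lies 3 mm ahead of it (arm.tcp_to_tips is the distance from the TCP to the fingertips, in m); z points along the fingers, y is the line along which they close (so a half turn about z gives the same grasp; the last joint's range is limited). The gripper opens to 85 mm and grips with 20 to 120 N. Pads are 22 mm wide; open, the fingers measure 114 mm over their backs; the gripper's body (76 mm by 85 mm) begins 54 mm behind the grasp point. The pads swing forward as they close: fully open they stand 13 mm farther back than shut.
Start: joints at [-1.218, 0.13, 1.488, -0, 1.523, -0.085], TCP at [0.254, -0.543, 0.253] pointing down, gripper open.
Joint ranges: [-2.96, 2.96], [-0.89, 2.26], [0.02, 2.5], [-1.34, 4.48], [0, 2.73], [-2.66, 2.66]. Speed limits (rad/s): [2.39, 2.39, 2.79, 3.14, 3.14, 3.14].

### API

Orientations are given as a rotation vector (axis times angle).
In Python, from cell import arm gives the robot as it stands.
- The arm moves only by the shell command python3 nudge.py 'ROWS' [FORCE]. ROWS is rows parted by semicolons, their numbers by spaces, 1 to 8 of them, each of 7 numbers: the finger opening in m, then dx, dy, dz in m, then a rotation vector rx, ry, rz in rad; each row shifts and turns the commanded pose from where the row before left it, along the tool's axes as they then stand; what a row does not reach is not made up. A row lasts 1/8 s, in which the tool goes at most 0.0625 m and 0.188 rad, less where a joint would pass 70% of its speed; a pose out of reach is approached as far as the arm can. The fingers move at their own pace and stop on an object; FORCE is the grip in N (left out, the last holds). Time passes only in rows, so rows that do not move let the fingers close. It prints the time, the measured TCP pose, the force, the opening and the grip force at its end.
- arm.get_obs(): the state, without advancing time (a new reading comes with each control period).
- arm.camera(name): name is "side" or "top" or "wrist"; returns a dict with "color" (480x640x3 uint8, red, green, blue), "intrinsics" (3x3 intrinsics, pixels), "D" ([k1, k2, p1, p2, k3] as OpenCV has them; the pictures are not rectified), "R" (3x3) and "t" (3): a world point X has camera coordinates R X + t. Camera axes: x right, y down, z forward; pixel columns grow to the right and rows downward; lengths in m; the calibration is good to about 2 mm. A picture is of the moment at which its call begins. There is no depth.
- arm.finish_job(): hands the job in; it is judged then, once.
The state is a dict: "clock": time; "q": joint angles; "dq": joint speeds; "effort": joint torques, N m; "tcp_pos": TCP position; "eef_rot": TCP orientation; "force": force on the tool from outside, world axes, zero at the start; "torque": the same for the moment, N m; "width": finger opening in m; "gripper_force": force on a finger pad.
Only numpy, scipy, OpenCV 4.12 (cv2) and the standard library are available. Lean on these libraries where they do the work, as an engineer would, in place of code of your own. Each camera call takes 0.05 s, during which the arm holds its last target. There are 200 camera calls.

## Working session

There is one attempt and no reset: what is moved stays moved. The work goes in short steps, Python scripts to look and compute and a shell command to move; the robot and the scene stay as the last step left them, time stands still between calls to the robot, and variables do not carry over. Pictures are saved under pics/ and viewed, at most 10 in all, crops included, and the job is handed in when it is done.

```bash
ls; mkdir -p pics; python3 - <<'E'
from cell import arm
import cv2
o=arm.get_obs(); print(o['clock'],o['tcp_pos'],o['eef_rot'],o['width'])
for n in ("top","side"):
    c=arm.camera(n); cv2.imwrite(f"pics/{n}0.png",c["color"][:,:,::-1]); print(n,c["R"].tolist(),c["t"],c["intrinsics"].tolist(),c["D"])
E
```

```text
cell.py
nudge.py
pics
0.0 [ 0.25420729 -0.54293254  0.25220409] [-3.06481062e+00 -6.81801185e-01  4.03340996e-04] 0.08519906955596006
top [[0.01613430811347155, -0.9997406792128297, 0.016070420926956108], [-0.9983087923843903, -0.01700480678892294, -0.05559129063164475], [0.055850149057277865, -0.015146315497221851, -0.9983242709546527]] [-0.12376982  0.5054935   1.19561747] [[446.71879681493607, 0.0, 315.0642555545314], [0.0, 446.71879681493607, 244.75428270396392], [0.0, 0.0, 1.0]] [0.03117014 0.         0.         0.         0.        ]
side [[0.11781808230842782, -0.9929335524597389, 0.01420774017384207], [-0.6274140771132382, -0.08552149544453035, -0.773975225480167], [0.7697210373384038, 0.08227414063127057, -0.6330564670407195]] [-0.15578726  0.39810042  1.10076729] [[466.44127461562977, 0.0, 320.7167763572117], [0.0, 466.44127461562977, 241.22032931956736], [0.0, 0.0, 1.0]] [-0.07579621  0.          0.          0.          0.        ]
```

View pics/top0.png

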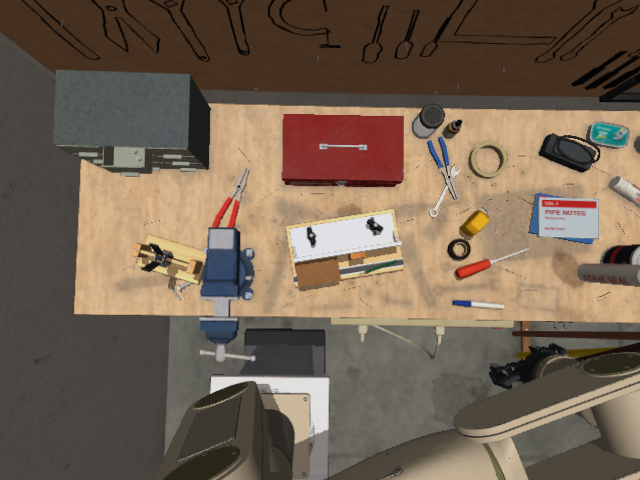

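View pics/side0.png

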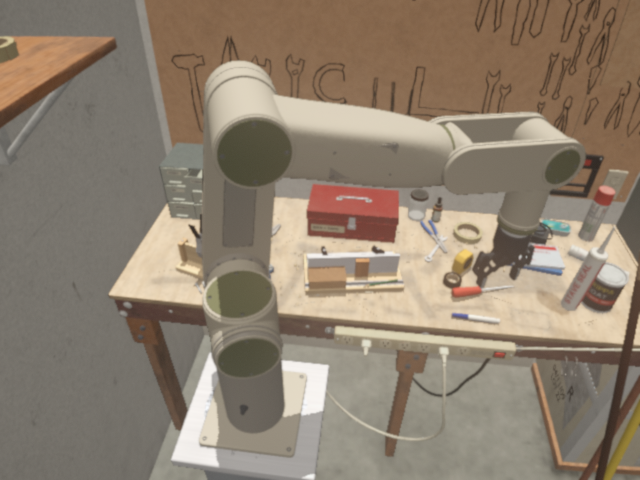

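Top view: the jig is centred near (345,248), with knobs at (311,237) and (374,226), the block at (357,256) and the workpiece at (319,274). The rack and clamp are near (165,258), left of the blue vise. I'll enlarge both.

```bash
cat > h.py <<'E'
import numpy as np, cv2
from cell import arm
def ray(c,uv):
    p=cv2.undistortPoints(np.array([[uv]],float),c["intrinsics"],c["D"])[0,0]
    R,t=np.array(c["R"]),np.array(c["t"])
    return -R.T@t, R.T@np.array([p[0],p[1],1])
def onz(c,uv,z):
    o,d=ray(c,uv); return o+d*(z-o[2])/d[2]
def proj(c,X):
    r,_=cv2.Rodrigues(np.array(c["R"]))
    return cv2.projectPoints(np.array(X,float).reshape(-1,1,3),r,np.array(c["t"]),c["intrinsics"],c["D"])[0][:,0]
def two(c1,u1,c2,u2):
    A=[];b=[]
    for c,u in((c1,u1),(c2,u2)):
        o,d=ray(c,u); d/=np.linalg.norm(d); P=np.eye(3)-np.outer(d,d); A.append(P); b.append(P@o)
    return np.linalg.lstsq(np.vstack(A),np.hstack(b),rcond=None)[0]
E
python3 - <<'E'
import cv2,numpy as np
a=cv2.imread('pics/top0.png')
j=cv2.resize(a[200:300,280:412],None,fx=6,fy=6,interpolation=cv2.INTER_CUBIC)
cv2.imwrite('pics/jig0.png',j)
k=cv2.resize(a[225:305,125:215],None,fx=7,fy=7,interpolation=cv2.INTER_CUBIC)
cv2.imwrite('pics/rack0.png',k)
E
```

```text
(no output)
```

View pics/jig0.png

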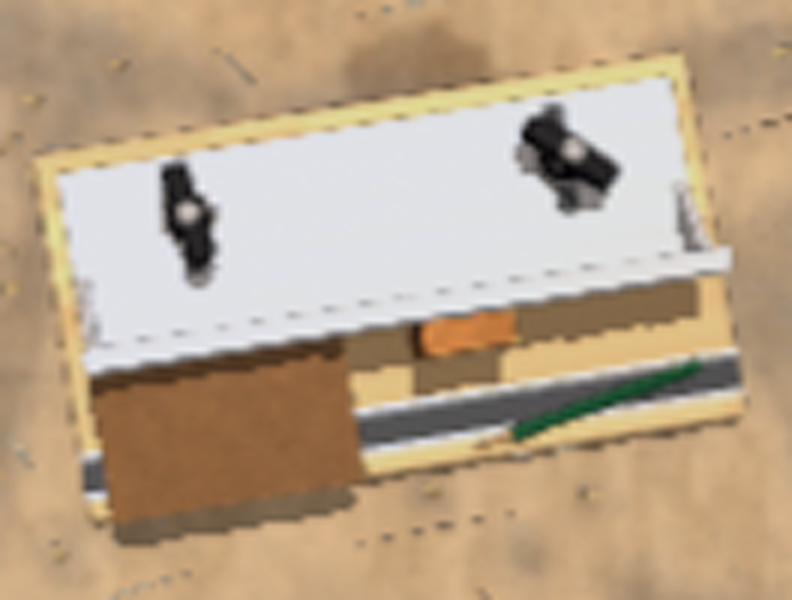

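View pics/rack0.png

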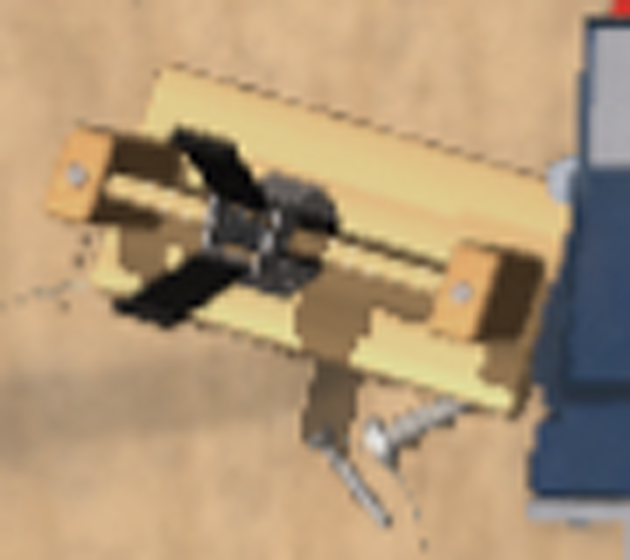

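The jig crop shows the base corners at (38,158), (683,57) and (742,418), and the fence's front top edge from (90,370) to (732,268). The left bar runs (175,165)–(205,270), the right bar (535,125)–(605,185), and the block top is (420–515, 315–355). In the rack crop the post caps are at (77,175) and (462,292), and the handle tips at (190,135) and (145,308).

```bash
python3 - <<'E'
from h import *
c=arm.camera("top")
J=lambda U,V,z:onz(c,((U+.5)/6-.5+280,(V+.5)/6-.5+200),z)
K=lambda U,V,z:onz(c,((U+.5)/7-.5+125,(V+.5)/7-.5+225),z)
f=lambda a:np.round(a,4)
print("cam",f(ray(c,(320,240))[0]))
rl,rr,fr=J(38,158,.018),J(683,57,.018),J(742,418,.018)
print("base",f(rl),f(rr),f(fr),np.linalg.norm(rl-rr),np.linalg.norm(rr-fr))
fl,fR=J(90,372,.088),J(732,270,.088); d=fl-fR
print("fence front",f(fl),f(fR),np.linalg.norm(d),"yaw",np.arctan2(-d[0],d[1]))
d2=rl-rr; print("yaw base",np.arctan2(-d2[0],d2[1]))
for n,(a,b,m) in dict(L=((175,163),(205,275),(189,212)),R=((530,120),(610,188),(573,150))).items():
    A,B=J(*a,.064),J(*b,.064); print(n,f(A),f(B),f((A+B)/2),f(J(*m,.066)),np.linalg.norm(A-B),"bar dir",np.arctan2((A-B)[1],(A-B)[0]))
print("block corners",[f(J(*p,.082)) for p in((420,328),(515,312),(515,343),(428,358))])
p1,p2=K(77,175,.092),K(462,292,.092); d=p1-p2
print("posts",f(p1),f(p2),f((p1+p2)/2),np.linalg.norm(d),"yaw",np.arctan2(-d[0],d[1]))
print("tips",[f(K(*p,.194)) for p in((190,133),(145,310),(168,222))])
# jig frame prediction
y=np.arctan2(-(fl-fR)[0],(fl-fR)[1]); Rz=np.array([[np.cos(y),-np.sin(y)],[np.sin(y),np.cos(y)]])
o=((fl+fR)/2)[:2]+Rz@[.005,0]
print("jig o",f(o),"knobs",f(o+Rz@[.058,.085]),f(o+Rz@[.058,-.085]))
print("base pred",[f(o+Rz@np.array(v)) for v in((.098,.15),(.098,-.15),(-.07,-.15))])
w=arm.camera("wrist"); o_=arm.get_obs(); Rt=cv2.Rodrigues(np.array(o_['eef_rot']))[0]
wc=-np.array(w["R"]).T@w["t"]; print("wrist cam in tool",f(Rt.T@(wc-o_['tcp_pos'])),"\n",f(np.array(w["R"])@Rt), "tool x,y",f(Rt[:,0]),f(Rt[:,1]))
E
```

```text
cam [ 0.4399 -0.097   1.2237]
base [ 0.557  -0.0356  0.018 ] [ 0.6081 -0.3269  0.018 ] [ 0.4451 -0.3545  0.018 ] 0.2957200625807983 0.16531128864047828
fence front [ 0.4597 -0.063   0.088 ] [ 0.5076 -0.335   0.088 ] 0.2762457494211387 yaw 0.17418326192633607
yaw base 0.1736222582706898
L [ 0.5514 -0.0974  0.064 ] [ 0.503  -0.1112  0.064 ] [ 0.5272 -0.1043  0.064 ] [ 0.5301 -0.1038  0.066 ] 0.05041110274695019 bar dir 0.2777116779699326
R [ 0.5729 -0.2516  0.064 ] [ 0.5438 -0.2867  0.064 ] [ 0.5584 -0.2692  0.064 ] [ 0.5599 -0.2702  0.066 ] 0.04560374667350797 bar dir 0.8788440855675774
block corners [array([ 0.4809, -0.2031,  0.082 ]), array([ 0.4884, -0.2436,  0.082 ]), array([ 0.4752, -0.2437,  0.082 ]), array([ 0.4682, -0.2067,  0.082 ])]
posts [0.4834 0.3357 0.092 ] [0.4436 0.1978 0.092 ] [0.4635 0.2667 0.092 ] 0.14346109152145178 yaw -0.28083329691597736
tips [array([0.4938, 0.2609, 0.194 ]), array([0.4359, 0.2732, 0.194 ]), array([0.4646, 0.2669, 0.194 ])]
jig o [ 0.4886 -0.1981] knobs [ 0.531  -0.1044] [ 0.5604 -0.2718]
base pred [array([ 0.5591, -0.0334]), array([ 0.6111, -0.3289]), array([ 0.4456, -0.358 ])]
wrist cam in tool [ 0.0664  0.0002 -0.1208] 
 [[-3.000e-04  1.000e+00 -2.000e-04]
 [-9.650e-01 -3.000e-04 -2.624e-01]
 [-2.624e-01  1.000e-04  9.650e-01]] tool x,y [9.057e-01 4.240e-01 1.000e-04] [ 0.424  -0.9057 -0.0012]
```

```bash
cat >> h.py <<'E'
def to(x,y,z,phi):
    "remaining shift in tool axes, and turn about world z (rz) after it, tool-x at angle phi"
    o=arm.get_obs(); R=cv2.Rodrigues(np.array(o['eef_rot']))[0]
    f=np.arctan2(R[1,0],R[0,0])
    print("t",o['clock'],"q",np.round(o['q'],2),"tcp",np.round(o['tcp_pos'],4),"phi %.3f"%f,"tilt",np.round(R[:2,2],4),"w %.4f F"%o['width'],np.round(o['force'],1),"Tz %.2f"%o['torque'][2])
    print("shift",np.round(R.T@(np.array([x,y,z])-o['tcp_pos']),4),"rz %.3f"%-(phi-f))
E
python3 nudge.py '.05 .0561 -.0167 0 0 0 0;.05 .0561 -.0167 0 0 0 0;.05 .0561 -.0167 0 0 0 0;.05 .0561 -.0167 0 0 0 0;.05 .0561 -.0167 0 0 0 0;.05 .0561 -.0167 0 0 0 0;.05 .0561 -.0167 0 0 0 0;.05 0 0 0 0 0 0' 60
python3 nudge.py '.05 0 0 0 0 0 -.147;.05 0 0 0 0 0 -.147;.05 0 0 0 0 0 -.147;.05 0 0 0 0 0 0'
python3 -c "
from h import *
to(.560,-.271,.15,.88)
c=arm.camera('wrist');cv2.imwrite('pics/w1.png',c['color'][:,:,::-1]);print(proj(c,[[.560,-.271,.064],[.5305,-.104,.064],[.4886,-.1981,.088]]))"
```

```text
clock: 1.2
tcp_pos: [0.5629, -0.2675, 0.2528]
eef_rot: [-3.064, -0.69, -0.001]
force: [0.1, -0.9, -0.6]
width: 0.0499
gripper_force: 0.0
clock: 1.7
tcp_pos: [0.5599, -0.2716, 0.2531]
eef_rot: [-2.844, -1.334, 0.001]
force: [-0.1, -0.5, 0.3]
width: 0.0498
gripper_force: 0.0
t 1.7 q [-0.53  0.19  1.42 -0.    1.53  0.16] tcp [ 0.5599 -0.2716  0.2531] phi 0.877 tilt [-0.0005  0.    ] w 0.0498 F [-0.1 -0.5  0.3] Tz -0.00
shift [ 0.0006 -0.0003  0.1031] rz -0.003
[[320.70559189 220.12143147]
 [160.45456354  87.39920984]
 [196.33172068 213.79024291]]
```

View pics/w1.png

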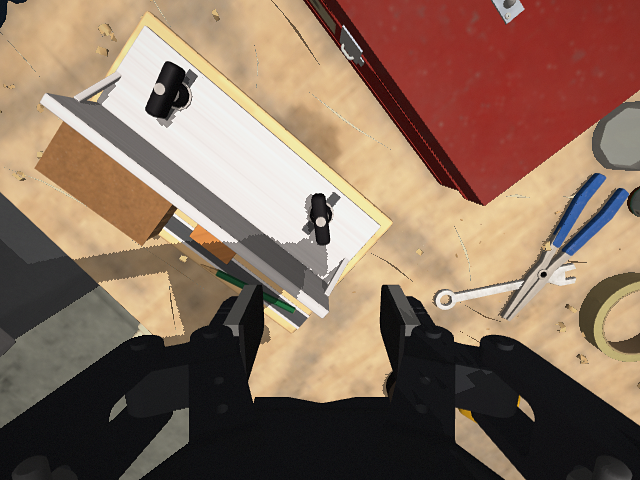

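The wrist view shows the right knob at (321,220), as predicted, with its bar leaning about 0.1 rad further counterclockwise. Next: descend, grip, turn.

```bash
python3 nudge.py '.05 0 0 .048 0 0 -.05;.05 0 0 .048 0 0 0;.05 0 0 .048 0 0 0;.05 0 0 .047 0 0 0;.0 0 0 0 0 0 0;.0 0 0 0 0 0 0;.0 0 0 0 0 0 0;.0 0 0 0 0 0 0' 50
python3 nudge.py '0 0 0 0 0 0 .15;0 0 0 0 0 0 .15;0 0 0 0 0 0 .15;0 0 0 0 0 0 .15;0 0 0 0 0 0 .15;0 0 0 0 0 0 .15;0 0 0 0 0 0 0'
python3 -c "
from h import *
to(.560,-.271,.06,-.42)"
```

```text
clock: 2.75
tcp_pos: [0.5597, -0.2705, 0.0638]
eef_rot: [-2.808, -1.405, 0.002]
force: [-6.2, 4.7, -3.5]
width: 0.0125
gripper_force: 48.5
clock: 3.62
tcp_pos: [0.5601, -0.2713, 0.0638]
eef_rot: [3.141, 0.042, -0.001]
force: [-5.8, 1.0, -5.5]
width: 0.0119
gripper_force: 48.6
t 3.625 q [-0.53  0.35  1.59 -0.    1.2   1.01] tcp [ 0.5601 -0.2713  0.0638] phi 0.027 tilt [-0.0008 -0.0003] w 0.0119 F [-5.8  1.  -5.5] Tz -0.07
shift [-0.     -0.0003  0.0038] rz 0.447
```

```bash
python3 nudge.py '0 0 0 0 0 0 .1;0 0 0 0 0 0 0'; python3 -c "from h import *
to(.560,-.271,.06,-.42)"
python3 nudge.py '0 0 0 0 0 0 .1;0 0 0 0 0 0 0'; python3 -c "from h import *
to(.560,-.271,.06,-.42)"
python3 nudge.py '0 0 0 0 0 0 .1;0 0 0 0 0 0 0'; python3 -c "from h import *
to(.560,-.271,.06,-.42)"
```

```text
clock: 3.88
tcp_pos: [0.56, -0.2714, 0.0638]
eef_rot: [3.139, -0.113, -0.001]
force: [-4.8, 0.1, -5.5]
width: 0.012
gripper_force: 48.6
t 3.875 q [-0.53  0.35  1.59 -0.    1.2   1.11] tcp [ 0.56   -0.2714  0.0638] phi -0.072 tilt [-0.0008 -0.0004] w 0.0120 F [-4.8  0.1 -5.5] Tz -0.04
shift [-0.0001 -0.0004  0.0038] rz 0.348
clock: 4.12
tcp_pos: [0.56, -0.2715, 0.0638]
eef_rot: [3.129, -0.27, -0.001]
force: [-6.3, 0.4, -6.2]
width: 0.0119
gripper_force: 48.6
t 4.125 q [-0.53  0.35  1.59 -0.    1.2   1.21] tcp [ 0.56   -0.2715  0.0638] phi -0.172 tilt [-0.0008 -0.0006] w 0.0119 F [-6.3  0.4 -6.2] Tz -0.12
shift [-0.0001 -0.0005  0.0038] rz 0.248
clock: 4.38
tcp_pos: [0.56, -0.2716, 0.0638]
eef_rot: [3.112, -0.426, -0.001]
force: [-5.1, 0.0, -6.6]
width: 0.0119
gripper_force: 48.6
t 4.375 q [-0.53  0.35  1.59 -0.    1.2   1.31] tcp [ 0.56   -0.2716  0.0638] phi -0.272 tilt [-0.0008 -0.0007] w 0.0119 F [-5.1  0.  -6.6] Tz -0.12
shift [-0.0002 -0.0006  0.0038] rz 0.148
```

```bash
for i in 1; do :; done
python3 nudge.py '0 0 0 0 0 0 .08;0 0 0 0 0 0 0'; python3 -c "from h import *
to(.560,-.271,.06,-.42)"
python3 nudge.py '0 0 0 0 0 0 .08;0 0 0 0 0 0 0'; python3 -c "from h import *
to(.560,-.271,.06,-.42)"
```

```text
clock: 4.62
tcp_pos: [0.56, -0.2716, 0.0639]
eef_rot: [3.092, -0.547, -0.001]
force: [-5.7, -0.5, -5.7]
width: 0.0117
gripper_force: 68.2
t 4.625 q [-0.53  0.35  1.59 -0.    1.2   1.39] tcp [ 0.56   -0.2716  0.0639] phi -0.350 tilt [-0.0011 -0.0011] w 0.0117 F [-5.7 -0.5 -5.7] Tz 0.96
shift [-0.0002 -0.0006  0.0038] rz 0.070
clock: 4.88
tcp_pos: [0.56, -0.2717, 0.064]
eef_rot: [3.068, -0.668, -0.001]
force: [-7.4, -1.2, -4.8]
width: 0.012
gripper_force: 96.7
t 4.875 q [-0.53  0.35  1.59 -0.    1.2   1.47] tcp [ 0.56   -0.2717  0.064 ] phi -0.429 tilt [-0.0013 -0.0017] w 0.0120 F [-7.4 -1.2 -4.8] Tz 2.18
shift [-0.0003 -0.0006  0.004 ] rz -0.009
```

```bash
python3 nudge.py '.035 0 0 0 0 0 0;.035 0 0 0 0 0 0;.035 0 0 -.01 0 0 0;.035 0 0 -.06 0 0 0;.05 0 0 -.06 0 0 0;.05 0 0 0 0 0 -.156;.05 0 0 0 0 0 -.156;.05 0 0 0 0 0 -.156'
python3 nudge.py '.05 0 0 0 0 0 -.156;.05 0 0 0 0 0 -.156;.05 0 0 0 0 0 0'
python3 -c "from h import *
to(.5305,-.104,.194,.35)"
```

```text
clock: 5.88
tcp_pos: [0.5609, -0.2712, 0.194]
eef_rot: [3.14, 0.066, 0.003]
force: [0.9, -0.0, -0.5]
width: 0.0501
gripper_force: 0.0
clock: 6.25
tcp_pos: [0.5609, -0.2712, 0.1936]
eef_rot: [3.093, 0.543, 0.002]
force: [0.2, -0.1, 0.6]
width: 0.0503
gripper_force: 0.0
t 6.25 q [-0.53  0.22  1.49  0.    1.42  0.69] tcp [ 0.5609 -0.2712  0.1936] phi 0.348 tilt [ 0.0014 -0.0007] w 0.0503 F [ 0.2 -0.1  0.6] Tz 0.06
shift [ 0.0285 -0.1676 -0.0006] rz -0.002
```

```bash
python3 nudge.py '.05 .0095 -.0559 0 0 0 0;.05 .0095 -.0559 0 0 0 0;.05 .0095 -.0558 0 0 0 0;.05 0 0 0 0 0 0;.05 0 0 0 0 0 0'
python3 - <<'E'
from h import *
to(.5305,-.104,.194,.35)
c=arm.camera('wrist'); a=c['color']; cv2.imwrite('pics/w2.png',a[:,:,::-1])
pr=proj(c,[[.5305,-.104,.064],[.560,-.271,.064]]); print(pr)
def bar(p):
    m=(a.max(2)<55).astype(np.uint8)
    n,l,s,ce=cv2.connectedComponentsWithStats(m)
    ok=[i for i in range(1,n) if s[i,4]>150]
    i=min(ok,key=lambda i:np.hypot(*(ce[i]-p)))
    cn=cv2.findContours((l==i).astype(np.uint8),0,2)[0][0]
    b=cv2.boxPoints(cv2.minAreaRect(cn)); e=sorted(range(4),key=lambda k:np.hypot(*(b[k]-b[(k+1)%4])))
    k=e[0]; A=(b[k]+b[(k+1)%4])/2; k2=(k+2)%4; B=(b[k2]+b[(k2+1)%4])/2
    A,B=onz(c,A,.064),onz(c,B,.064); d=A-B if A[0]>B[0] else B-A
    print(s[i],ce[i],A,B,(A+B)/2,np.linalg.norm(d),"phi",np.arctan2(d[1],d[0]))
for p in pr: bar(p)
E
```

```text
clock: 6.88
tcp_pos: [0.5304, -0.104, 0.1931]
eef_rot: [3.093, 0.543, 0.002]
force: [-0.4, -1.3, 0.2]
width: 0.0499
gripper_force: 0.0
t 6.875 q [-0.29  0.    1.73 -0.    1.41  0.94] tcp [ 0.5304 -0.104   0.1931] phi 0.347 tilt [ 0.0013 -0.0008] w 0.0499 F [-0.4 -1.3  0.2] Tz 0.03
shift [ 0.0001  0.     -0.0009] rz -0.003
[[320.81419503 238.45439532]
 [543.7437584  275.83314525]]
[ 307  205   27   64 1031] [320.21338506 235.19883608] [ 0.55339333 -0.09511938  0.064     ] [ 0.50890341 -0.11115423  0.064     ] [ 0.53114837 -0.10313681  0.064     ] 0.04729132159469081 phi 0.345923317892395
[ 504  245   64   56 2000] [531.793 269.687] [ 0.58484203 -0.26415548  0.064     ] [ 0.54032443 -0.2509187   0.064     ] [ 0.56258323 -0.25753709  0.064     ] 0.04644382152943316 phi -0.28901290142460007
```

View pics/w2.png

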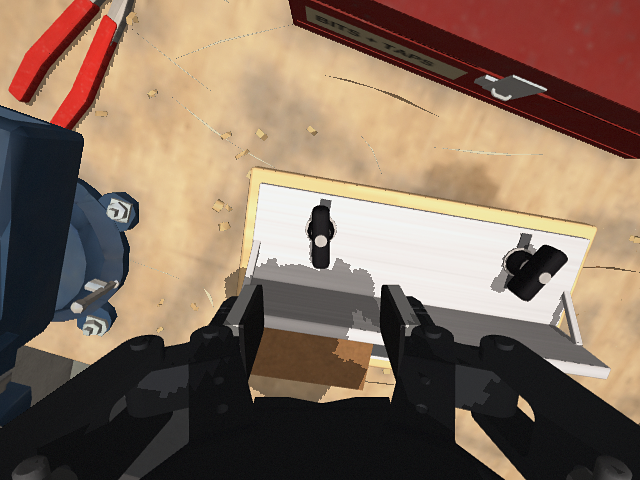

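The left knob is centred at (320,236), its bar at phi 0.346. The right bar now lies at about -0.3, so it turned to its stop.

```bash
python3 nudge.py '.05 0 0 .044 0 0 0;.05 0 0 .044 0 0 0;.05 0 0 .043 0 0 0;.0 0 0 0 0 0 0;.0 0 0 0 0 0 0;.0 0 0 0 0 0 0;.0 0 0 0 0 0 0' 50
python3 nudge.py '0 0 0 0 0 0 .15;0 0 0 0 0 0 .15;0 0 0 0 0 0 .15;0 0 0 0 0 0 .15;0 0 0 0 0 0 .15;0 0 0 0 0 0 .15;0 0 0 0 0 0 .05;0 0 0 0 0 0 0'
python3 -c "from h import *
to(.5305,-.104,.063,-1)"
python3 nudge.py '0 0 0 0 0 0 .08;0 0 0 0 0 0 0'; python3 -c "from h import *
to(.5305,-.104,.063,-1)"
python3 nudge.py '0 0 0 0 0 0 .08;0 0 0 0 0 0 0'; python3 -c "from h import *
to(.5305,-.104,.063,-1)"
```

```text
clock: 7.8
tcp_pos: [0.5301, -0.1037, 0.0626]
eef_rot: [-3.094, -0.544, -0.0]
force: [-3.4, 3.0, -3.7]
width: 0.012
gripper_force: 49.3
clock: 8.8
tcp_pos: [0.5299, -0.1047, 0.0626]
eef_rot: [2.999, -0.931, 0.0]
force: [-4.7, -0.8, -2.3]
width: 0.012
gripper_force: 49.5
t 8.8 q [-0.29  0.15  1.83 -0.    1.16  1.88] tcp [ 0.5299 -0.1047  0.0626] phi -0.602 tilt [-0.0002 -0.001 ] w 0.0120 F [-4.7 -0.8 -2.3] Tz -0.04
shift [ 0.0001 -0.0009 -0.0004] rz 0.398
clock: 9.05
tcp_pos: [0.5299, -0.1047, 0.0626]
eef_rot: [2.959, -1.05, 0.0]
force: [-6.0, -1.9, -2.4]
width: 0.0124
gripper_force: 49.9
t 9.05 q [-0.29  0.15  1.83 -0.    1.16  1.96] tcp [ 0.5299 -0.1047  0.0626] phi -0.682 tilt [-0.0003 -0.0013] w 0.0124 F [-6.  -1.9 -2.4] Tz 0.19
shift [ 0.     -0.0009 -0.0004] rz 0.318
clock: 9.3
tcp_pos: [0.5299, -0.1047, 0.0627]
eef_rot: [2.916, -1.165, 0.0]
force: [-6.0, -1.8, -3.0]
width: 0.0121
gripper_force: 73.1
t 9.3 q [-0.29  0.15  1.83 -0.    1.16  2.04] tcp [ 0.5299 -0.1047  0.0627] phi -0.760 tilt [-0.0004 -0.0017] w 0.0121 F [-6.  -1.8 -3. ] Tz 1.31
shift [-0.0001 -0.0009 -0.0003] rz 0.240
```

```bash
python3 nudge.py '.035 0 0 0 0 0 0;.035 0 0 0 0 0 0;.035 0 0 -.01 0 0 0;.035 0 0 -.06 0 0 0;.085 0 0 -.06 0 0 0;.085 0 0 -.06 0 0 0;.085 0 0 -.06 0 0 0;.085 0 0 -.05 0 0 0'
python3 nudge.py '.085 0 0 0 0 0 -.18;.085 0 0 0 0 0 -.18;.085 0 0 0 0 0 -.18;.085 0 0 0 0 0 -.18;.085 0 0 0 0 0 -.18;.085 0 0 0 0 0 -.18;.085 0 0 0 0 0 -.18;.085 0 0 0 0 0 -.18'
python3 nudge.py '.085 0 0 0 0 0 -.18;.085 0 0 0 0 0 -.18;.085 0 0 0 0 0 -.18;.085 0 0 0 0 0 -.07;.085 0 0 0 0 0 0'
python3 -c "from h import *
to(.4646,.2669,.36,1.29)
c=arm.camera('top');cv2.imwrite('pics/top1.png',c['color'][:,:,::-1])"
```

```text
clock: 10.3
tcp_pos: [0.5301, -0.1037, 0.3656]
eef_rot: [-2.916, 1.167, -0.006]
force: [-0.2, -0.3, 0.3]
width: 0.0849
gripper_force: 0.0
clock: 11.3
tcp_pos: [0.53, -0.1037, 0.3626]
eef_rot: [2.958, 1.055, 0.002]
force: [0.6, -0.4, 0.3]
width: 0.0851
gripper_force: 0.0
clock: 11.92
tcp_pos: [0.53, -0.1037, 0.3624]
eef_rot: [2.511, 1.886, 0.001]
force: [0.2, 0.5, -0.2]
width: 0.085
gripper_force: 0.0
t 11.925 q [-0.29 -0.05  1.48  0.    1.71 -0.01] tcp [ 0.53   -0.1037  0.3624] phi 1.288 tilt [ 0.0014 -0.0003] w 0.0850 F [ 0.2  0.5 -0.2] Tz -0.04
shift [ 0.3377 -0.1662  0.0022] rz -0.002
```

```bash
python3 nudge.py '.085 .0483 -.0237 0 0 0 0;.085 .0483 -.0237 0 0 0 0;.085 .0483 -.0237 0 0 0 0;.085 .0483 -.0237 0 0 0 0;.085 .0483 -.0237 0 0 0 0;.085 .0483 -.0237 0 0 0 0;.085 .0483 -.0237 0 0 0 0;.085 0 0 0 0 0 0'
python3 - <<'E'
from h import *
to(.4646,.2669,.30,1.29)
c=arm.camera('wrist'); cv2.imwrite('pics/w3.png',c['color'][:,:,::-1])
print(proj(c,[[.4635,.2667,.086],[.4646,.2669,.122],[.4938,.2609,.194],[.4359,.2732,.194],[.4646,.2669,.182],[.4834,.3357,.092],[.4436,.1978,.092]]))
E
```

```text
clock: 12.98
tcp_pos: [0.4634, 0.2704, 0.3615]
eef_rot: [-2.508, -1.891, -0.001]
force: [0.1, -0.2, -0.2]
width: 0.0847
gripper_force: 0.0
t 12.975 q [ 0.43 -0.06  1.49  0.    1.71  0.71] tcp [0.4634 0.2704 0.3615] phi 1.292 tilt [-0.0003  0.001 ] w 0.0847 F [ 0.1 -0.2 -0.2] Tz 0.01
shift [-0.0031  0.0021  0.0615] rz 0.002
[[322.1771602  207.86465947]
 [323.23020286 213.47410041]
 [359.40397854 227.14812229]
 [288.5425237  231.96832442]
 [323.5835846  226.57671042]
 [322.34295189 141.70262097]
 [322.02595132 269.72453034]]
```

View pics/w3.png

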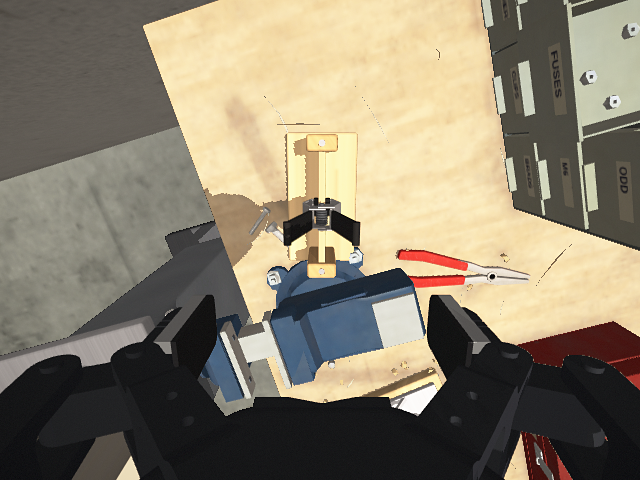

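The posts sit at (322,142) and (322,270), on prediction. The handle tips are at about (285,234) and (359,233), the pin at about (321,213).

```bash
python3 - <<'E'
from h import *
c=arm.camera('wrist'); a=c['color']
m=(a.max(2)<45).astype(np.uint8); m[:195]=0;m[255:]=0;m[:,:270]=0;m[:,375:]=0
n,l,s,ce=cv2.connectedComponentsWithStats(m)
for i in range(1,n):
    if s[i,4]>60: 
        ys,xs=np.where(l==i); print(s[i],ce[i], "left col rows",ys[xs<xs.min()+2].min(),ys[xs<xs.min()+2].max(),"right",ys[xs>xs.max()-2].min(),ys[xs>xs.max()-2].max())
ys,xs=np.where((m>0)); print(xs.min(),xs.max())
A,B=onz(c,(xs.min(),233),.194),onz(c,(xs.max(),233),.194); print(A,B,(A+B)/2,np.linalg.norm(A-B))
P1,P2=onz(c,(322,142),.092),onz(c,(322,270),.092); print((P1+P2)/2,np.arctan2(P1[1]-P2[1],P1[0]-P2[0]))
M=((A+B)/2)[:2]; to(M[0],M[1],.215,np.arctan2(P1[1]-P2[1],P1[0]-P2[0]))
E
```

```text
[282 209  29  34 583] [296.23327616 224.86277873] left col rows 220 242 right 209 227
[330 209  29  34 498] [341.69477912 223.58634538] left col rows 209 227 right 220 221
282 358
[0.43107536 0.27193361 0.194     ] [0.49209985 0.25434754 0.194     ] [0.46158761 0.26314057 0.194     ] 0.06350793283984331
[0.46393703 0.26441191 0.092     ] 1.2908346462116274
t 13.075 q [ 0.43 -0.06  1.49 -0.    1.71  0.71] tcp [0.4645 0.2674 0.3615] phi 1.289 tilt [ 0.0002 -0.0003] w 0.0850 F [ 0.7 -0.1  0.2] Tz -0.02
shift [-0.0049 -0.0017  0.1465] rz -0.002
```

```bash
python3 -c "
from h import *
to(.4637,.2655,.185,1.29)"
python3 nudge.py '.085 -.0021 -.0013 .03 0 0 0;.085 0 0 .05 0 0 0;.085 0 0 .05 0 0 0;.085 0 0 .0465 0 0 0;.085 0 0 0 0 0 0' 50
python3 -c "
from h import *
to(.4637,.2655,.185,1.29)
c=arm.camera('wrist'); cv2.imwrite('pics/w4.png',c['color'][:,:,::-1])"
```

```text
t 13.075 q [ 0.43 -0.06  1.49 -0.    1.71  0.71] tcp [0.4645 0.2674 0.3615] phi 1.289 tilt [ 0.0002 -0.0003] w 0.0850 F [ 0.7 -0.1  0.2] Tz -0.02
shift [-0.002  -0.0003  0.1765] rz -0.001
clock: 13.7
tcp_pos: [0.4607, 0.2628, 0.1809]
eef_rot: [-2.513, -1.883, 0.013]
force: [-0.6, 0.2, -0.7]
width: 0.0854
gripper_force: 0.0
t 13.7 q [ 0.42 -0.    1.76 -0.    1.39  0.71] tcp [0.4607 0.2628 0.1809] phi 1.286 tilt [-0.0073 -0.0037] w 0.0854 F [-0.6  0.2 -0.7] Tz -0.00
shift [ 0.0034  0.0021 -0.0042] rz -0.004
```

View pics/w4.png

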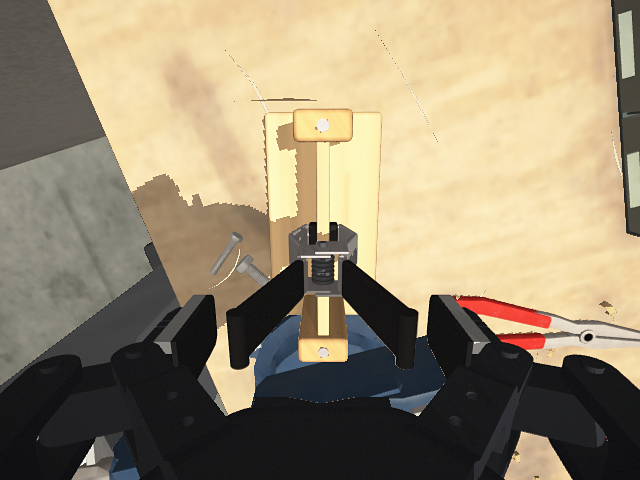

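The handles at (240,340) and (405,340) lie centred between the finger pads, and the rail is at column 323. After a settling row I'll close.

```bash
python3 nudge.py '.085 0 0 0 0 0 0;.085 0 0 0 0 0 0'
python3 -c "
from h import *
to(.4637,.2655,.185,1.29)"
```

```text
clock: 14.0
tcp_pos: [0.4645, 0.2659, 0.1877]
eef_rot: [2.511, 1.886, 0.007]
force: [0.3, 0.7, 0.1]
width: 0.0845
gripper_force: 0.0
t 14.0 q [ 0.42 -0.01  1.75 -0.    1.39  0.71] tcp [0.4645 0.2659 0.1877] phi 1.288 tilt [0.0041 0.0018] w 0.0845 F [0.3 0.7 0.1] Tz -0.01
shift [-0.0006 -0.0006  0.0027] rz -0.002
```

```bash
python3 nudge.py '0 0 0 0 0 0 0;0 0 0 0 0 0 0;0 0 0 0 0 0 0;0 0 0 0 0 0 0;0 0 0 0 0 0 0;0 0 0 0 0 0 0' 50
python3 -c "
from h import *
to(.4637,.2655,.185,1.29)
c=arm.camera('wrist'); cv2.imwrite('pics/w5.png',c['color'][:,:,::-1])"
```

```text
clock: 14.75
tcp_pos: [0.4629, 0.2654, 0.1847]
eef_rot: [-2.512, -1.887, 0.0]
force: [-0.4, -0.4, -1.9]
width: 0.0131
gripper_force: 52.6
t 14.75 q [ 0.42 -0.01  1.76 -0.    1.39  0.71] tcp [0.4629 0.2654 0.1847] phi 1.289 tilt [-0.0001 -0.0001] w 0.0131 F [-0.4 -0.4 -1.9] Tz -0.04
shift [ 0.0003  0.0008 -0.0003] rz -0.001
```

View pics/w5.png

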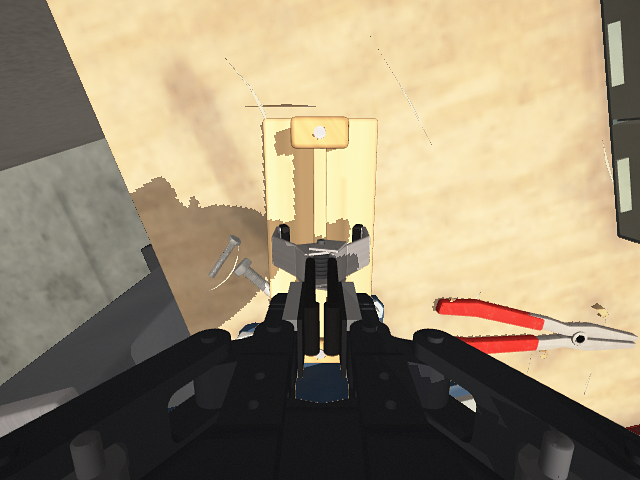

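The clamp is fully open: the grip has stopped at 13.1 mm and the jaws straddle the rail symmetrically (274–368, centre about 321). Lifting.

```bash
python3 nudge.py '0 0 0 -.02 0 0 0;0 0 0 -.04 0 0 0;0 0 0 -.05 0 0 0;0 0 0 -.05 0 0 0;0 0 0 -.04 0 0 0;0 0 0 0 0 0 -.15;0 0 0 0 0 0 -.155;0 0 0 0 0 0 -.15' 60
python3 nudge.py '0 0 0 0 0 0 0'
python3 - <<'E'
from h import *
# jig frame from measurement; block centre along y
y=.174; R=np.array([[np.cos(y),-np.sin(y)],[np.sin(y),np.cos(y)]])
o=np.array([.4886,-.1981])
for b in((.4809,-.2031),(.4884,-.2436),(.4752,-.2437),(.4682,-.2067)): print(np.round(R.T@(np.array(b)-o),4))
to(.4807,-.22,.38,y+np.pi/2)
E
```

```text
clock: 15.8
tcp_pos: [0.4629, 0.2655, 0.3867]
eef_rot: [2.015, 2.41, 0.003]
force: [-0.5, 0.0, -1.4]
width: 0.0127
gripper_force: 61.7
clock: 15.92
tcp_pos: [0.4629, 0.2655, 0.3864]
eef_rot: [2.022, 2.404, 0.002]
force: [-1.1, 0.3, -1.4]
width: 0.0129
gripper_force: 61.7
[-0.0084 -0.0036]
[-0.0081 -0.0448]
[-0.0211 -0.0426]
[-0.0216 -0.0049]
t 15.925 q [ 0.42 -0.07  1.45  0.    1.76  0.25] tcp [0.4629 0.2655 0.3864] phi 1.743 tilt [0.0015 0.0007] w 0.0129 F [-1.1  0.3 -1.4] Tz -0.02
shift [-0.4813 -0.0656  0.006 ] rz -0.002
```

```bash
python3 nudge.py '0 -.03 -.0039 0 0 0 0;0 -.05 -.0064 0 0 0 0;0 -.055 -.007 0 0 0 0;0 -.06 -.0077 0 0 0 0;0 -.06 -.0077 0 0 0 0;0 -.06 -.0077 0 0 0 0;0 -.06 -.0077 0 0 0 0;0 -.05 -.0064 0 0 0 0'
python3 nudge.py '0 -.04 -.0051 0 0 0 0;0 -.02 -.0026 0 0 0 0;0 0 0 0 0 0 0;0 0 0 0 0 0 0'
python3 -c "
from h import *
to(.4849,-.2231,.26,.174+np.pi/2)
for n in('wrist','top','side'):
  c=arm.camera(n); cv2.imwrite('pics/%s6.png'%n,c['color'][:,:,::-1])
  y=.174;R=np.array([[np.cos(y),-np.sin(y)],[np.sin(y),np.cos(y)]]);o=np.array([.4886,-.1981])
  J=lambda x,yy,z:[*(o+R@[x,yy]),z]
  print(n,np.round(proj(c,[J(.005,.14,.088),J(.005,-.14,.088),J(-.005,.14,.088),J(-.005,-.14,.088),J(-.0205,-.004,.082),J(-.0205,-.044,.082),J(-.008,-.024,.3)]),1).tolist())"
```

```text
clock: 16.92
tcp_pos: [0.482, -0.1649, 0.3858]
eef_rot: [2.027, 2.399, 0.0]
force: [0.8, 0.1, -1.5]
width: 0.0132
gripper_force: 61.7
clock: 17.42
tcp_pos: [0.4853, -0.222, 0.3852]
eef_rot: [2.021, 2.405, 0.001]
force: [-0.2, 1.0, -1.3]
width: 0.0128
gripper_force: 61.7
t 17.425 q [-0.53 -0.07  1.45  0.    1.76 -0.7 ] tcp [ 0.4853 -0.222   0.3852] phi 1.744 tilt [0.0004 0.0004] w 0.0128 F [-0.2  1.  -1.3] Tz -0.05
shift [-0.0011 -0.0006  0.1252] rz -0.001
wrist [[332.5, 49.0], [331.0, 293.0], [323.1, 49.0], [323.1, 293.0], [310.0, 184.8], [310.3, 217.9], [320.2, 257.9]]
top [[293.2, 257.8], [401.6, 240.6], [293.8, 261.7], [402.3, 244.5], [350.5, 258.9], [365.9, 256.4], [369.1, 248.9]]
side [[307.3, 254.7], [399.3, 252.3], [307.4, 256.9], [400.0, 254.5], [355.8, 260.6], [369.1, 260.2], [367.5, 197.3]]
```

View pics/wrist6.png

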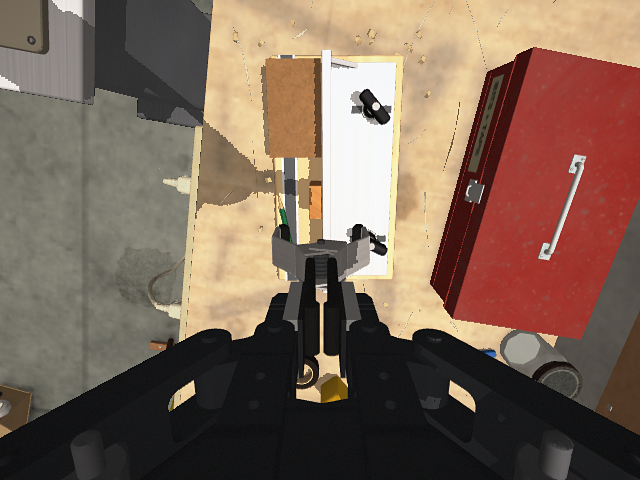

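The fence is at columns 322–331 and the block's front edge at about column 310, rows 181–219, both as predicted. The jaw pad ends show at about (283,233) and (359,233), and the spring at (321,268). I'll check the clamp's height in the grip from the pads' pixels.

```bash
python3 - <<'E'
from h import *
c=arm.camera('wrist'); o=arm.get_obs(); R=cv2.Rodrigues(np.array(o['eef_rot']))[0]
for d in(.055,.063,.071):
    P=[(x,s*yy,d+z) for s in(-1,1) for x,yy,z in((.0105,.0235,.051),(.0105,.0295,.051),(.0105,.0235,.063),(.0105,.0295,.063))]+[(.0,0,d),(.01,0,d)]
    print(d,np.round(proj(c,[o['tcp_pos']+R@np.array(p) for p in P]),0).astype(int).tolist())
im=c['color'][:,:,::-1]
v=cv2.resize(im[205:365,255:385],None,fx=3.7,fy=3.7,interpolation=cv2.INTER_CUBIC)
cv2.imwrite('pics/w7.png',v)
E
```

```text
0.055 [[285, 231], [276, 231], [287, 227], [278, 227], [357, 231], [366, 231], [355, 227], [364, 227], [321, 274], [321, 256]]
0.063 [[287, 229], [278, 229], [288, 225], [280, 225], [356, 229], [365, 229], [354, 225], [363, 225], [321, 269], [321, 251]]
0.071 [[288, 226], [279, 226], [289, 222], [281, 222], [355, 226], [363, 226], [353, 222], [361, 222], [321, 264], [321, 247]]
```

View pics/w7.png

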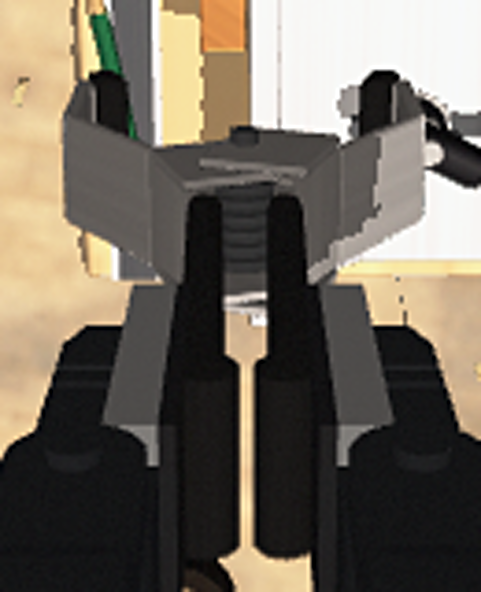

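The pads measure symmetric about column 321 and match a pin about 64 mm below the TCP. The pads' centre is therefore about 121 mm below it, so the TCP should go to z = 0.184.

```bash
python3 nudge.py '0 -.0011 -.0006 .03 0 0 0;0 0 0 .04 0 0 0;0 0 0 .03 0 0 0;0 0 0 .01 0 0 0;0 0 0 0 0 0 0;0 0 0 0 0 0 0'
python3 -c "
from h import *
to(.4849,-.2231,.184,.174+np.pi/2)
c=arm.camera('wrist'); im=c['color'][:,:,::-1]
y=.174;R=np.array([[np.cos(y),-np.sin(y)],[np.sin(y),np.cos(y)]]);o=np.array([.4886,-.1981])
J=lambda x,yy,z:[*(o+R@[x,yy]),z]
print(np.round(proj(c,[J(.005,.14,.088),J(-.005,.14,.088),J(.005,.02,.088),J(-.005,.02,.088),J(-.0205,-.004,.082),J(-.0205,-.044,.082),J(-.008,-.024,.125)]),1).tolist())
cv2.imwrite('pics/w8.png',im)"
```

```text
clock: 18.38
tcp_pos: [0.4855, -0.2245, 0.2767]
eef_rot: [2.019, 2.403, 0.001]
force: [-0.4, 1.0, -1.1]
width: 0.0126
gripper_force: 61.7
t 18.375 q [-0.53 -0.06  1.64 -0.    1.56 -0.7 ] tcp [ 0.4855 -0.2245  0.2767] phi 1.744 tilt [ 0.0024 -0.0014] w 0.0126 F [-0.4  1.  -1.1] Tz -0.01
shift [ 0.0016 -0.0005  0.0927] rz -0.001
[[336.9, 8.5], [323.9, 8.5], [335.5, 168.1], [323.8, 168.1], [306.3, 195.1], [306.8, 238.6], [320.4, 228.3]]
```

View pics/w8.png

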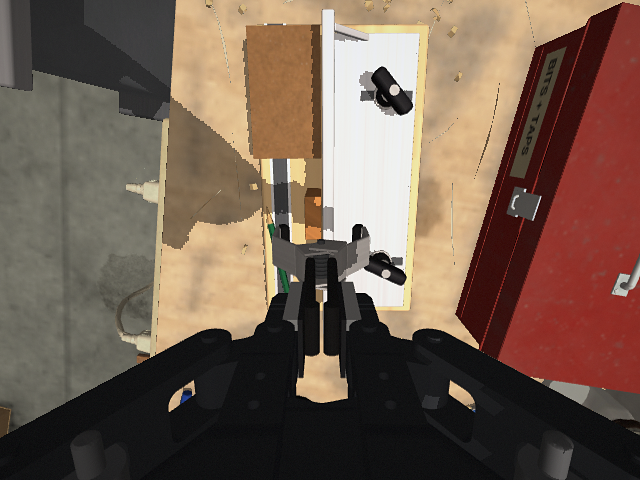

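The fence at columns 323–335 and the block's edge at 306 sit centred between the pads at 283 and 359. Final descent.

```bash
python3 nudge.py '0 .0008 -.0004 .02 0 0 0;0 0 0 .02 0 0 0;0 0 0 .02 0 0 0;0 0 0 .018 0 0 0;0 0 0 .012 0 0 0;0 0 0 0 0 0 0;0 0 0 0 0 0 0;0 0 0 0 0 0 0'
python3 - <<'E'
from h import *
to(.4849,-.2231,.184,.174+np.pi/2)
y=.174;R=np.array([[np.cos(y),-np.sin(y)],[np.sin(y),np.cos(y)]]);o=np.array([.4886,-.1981])
J=lambda x,yy,z:[*(o+R@[x,yy]),z]
c=arm.camera('wrist'); im=c['color'][:,:,::-1]; cv2.imwrite('pics/w9.png',im)
v=cv2.resize(im[140:340,240:400],None,fx=3,fy=3,interpolation=cv2.INTER_CUBIC)
c=arm.camera('side'); s=cv2.resize(np.ascontiguousarray(c['color'][:,:,::-1][180:300,330:410]),None,fx=3.9,fy=5,interpolation=cv2.INTER_CUBIC)
cv2.imwrite('pics/c9.png',np.hstack([v,s[:600]])); print(np.hstack([v,s]).shape)
print("side",np.round(proj(c,[J(-.0315,-.024,.063),J(-.0315,-.024,.12),J(-.005,-.024,.088),J(-.005,-.024,.063),J(-.0205,-.004,.082)]),1).tolist())
E
```

```text
clock: 19.42
tcp_pos: [0.4848, -0.2238, 0.1859]
eef_rot: [2.02, 2.404, 0.001]
force: [0.1, -0.8, -1.5]
width: 0.0125
gripper_force: 61.7
t 19.425 q [-0.53 -0.01  1.76  0.    1.39 -0.7 ] tcp [ 0.4848 -0.2238  0.1859] phi 1.744 tilt [ 0.0015 -0.0009] w 0.0125 F [ 0.1 -0.8 -1.5] Tz 0.00
shift [0.0007 0.0003 0.0019] rz -0.001
(600, 792, 3)
side [[362.4, 267.6], [363.8, 253.2], [361.9, 255.5], [361.3, 261.7], [355.8, 260.6]]
```

View pics/c9.png

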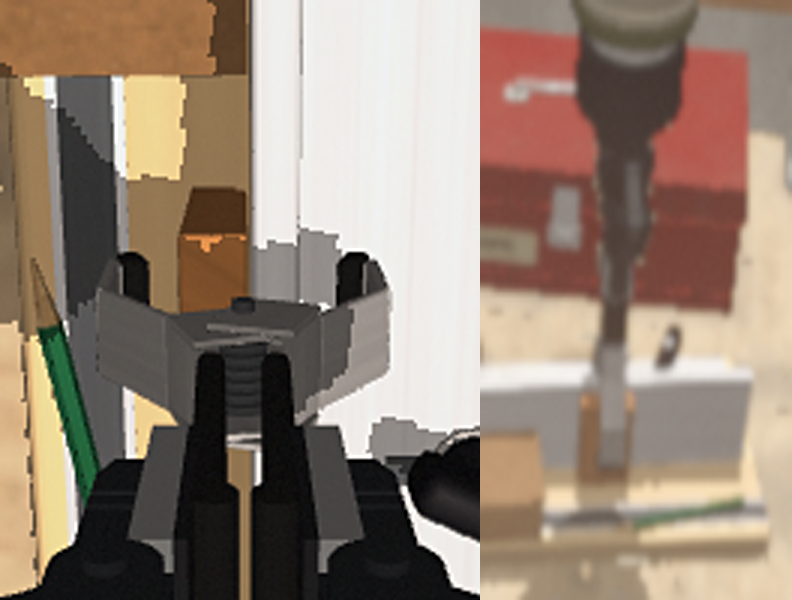

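The clamp is astride with roughly even clearance on both sides. In the side view the jaw (column ~612 in the crop) looks slightly right of the block's centre (~605), so I'll quantify that.

```bash
python3 - <<'E'
from h import *
y=.174;R=np.array([[np.cos(y),-np.sin(y)],[np.sin(y),np.cos(y)]]);o=np.array([.4886,-.1981])
c=arm.camera('side'); a=c['color']; h=cv2.cvtColor(a,cv2.COLOR_RGB2HSV)
def onplane(c,uv,x):  # jig x = const
    p,d=ray(c,uv); n=np.array([*R[:,0],0]); s=(x+n[:2]@o-n@p)/(n@d); X=p+s*d
    return np.round([*(R.T@(X[:2]-o))[1:],X[2]],4)
for r in(262,265,268,271,273):
    print(r,[(u,int(h[r,u,0]),int(h[r,u,1]),int(h[r,u,2])) for u in range(353,373)])
for u in(354.5,368.5):print('block edge y',onplane(c,(u,265),-.0205))
w=arm.camera('wrist')
for U,V in((180,235),(247,235)): print('block top +y edge',(lambda X:np.round([*(R.T@(X[:2]-o)),X[2]],4))(onz(w,(240+U/3,140+V/3),.082)))
E
```

```text
262 [(353, 14, 22, 148), (354, 11, 28, 145), (355, 12, 55, 139), (356, 13, 94, 136), (357, 13, 110, 134), (358, 13, 112, 134), (359, 13, 107, 133), (360, 12, 79, 133), (361, 12, 35, 147), (362, 12, 25, 152), (363, 14, 25, 151), (364, 14, 25, 150), (365, 12, 26, 149), (366, 13, 33, 149), (367, 13, 62, 147), (368, 14, 86, 149), (369, 13, 59, 146), (370, 13, 33, 146), (371, 13, 25, 145), (372, 11, 25, 145)]
265 [(353, 12, 22, 148), (354, 13, 28, 144), (355, 13, 58, 133), (356, 13, 97, 131), (357, 13, 111, 131), (358, 13, 109, 133), (359, 13, 107, 133), (360, 13, 82, 131), (361, 13, 38, 142), (362, 13, 28, 148), (363, 12, 26, 147), (364, 14, 26, 146), (365, 14, 26, 145), (366, 13, 34, 144), (367, 12, 55, 138), (368, 13, 71, 136), (369, 11, 40, 142), (370, 11, 28, 146), (371, 11, 24, 147), (372, 11, 24, 147)]
268 [(353, 11, 24, 147), (354, 13, 34, 142), (355, 12, 66, 131), (356, 13, 103, 129), (357, 13, 110, 132), (358, 13, 108, 134), (359, 13, 105, 134), (360, 13, 80, 130), (361, 13, 49, 129), (362, 13, 36, 129), (363, 12, 34, 128), (364, 13, 36, 128), (365, 13, 36, 129), (366, 13, 42, 1
[... 391 characters left out ...]
, (366, 14, 43, 130), (367, 14, 69, 130), (368, 13, 58, 136), (369, 13, 34, 143), (370, 14, 29, 147), (371, 14, 26, 147), (372, 13, 28, 147)]
273 [(353, 15, 48, 160), (354, 14, 62, 147), (355, 14, 87, 135), (356, 13, 110, 132), (357, 13, 109, 133), (358, 13, 112, 132), (359, 13, 100, 125), (360, 12, 78, 115), (361, 12, 59, 116), (362, 12, 55, 116), (363, 12, 62, 111), (364, 12, 67, 111), (365, 12, 68, 113), (366, 13, 75, 119), (367, 14, 88, 131), (368, 16, 76, 147), (369, 16, 67, 159), (370, 16, 66, 163), (371, 17, 69, 167), (372, 17, 69, 167)]
block edge y [-0.0012  0.0644]
block edge y [-0.0439  0.0628]
block top +y edge [-0.022  -0.0048  0.082 ]
block top +y edge [-0.0076 -0.0048  0.082 ]
```

```bash
python3 - <<'E'
from h import *
y=.174;R=np.array([[np.cos(y),-np.sin(y)],[np.sin(y),np.cos(y)]]);o=np.array([.4886,-.1981])
c=arm.camera('side')
def onplane(c,uv,x):
    p,d=ray(c,uv); n=np.array([*R[:,0],0]); s=(x+n[:2]@o-n@p)/(n@d); X=p+s*d
    return np.round([*(R.T@(X[:2]-o))[1:],X[2]],4)
print('block',onplane(c,(361.85,267),-.0205),'jaw mid',[onplane(c,(363.65,v),x) for x in(-.034,-.040) for v in(262,267,272.5)])
o2=arm.get_obs()['tcp_pos']; print('tcp in jig',R.T@(o2[:2]-o),o2[2])
w=arm.camera('wrist'); a=w['color']; 
# lower edge of front pad, from side: bottom of jaw column
s=c['color']; print([(r,s[r,363].tolist()) for r in range(250,282)])
E
```

```text
block [-0.0242  0.0553] jaw mid [array([-0.0256,  0.0877]), array([-0.027 ,  0.0676]), array([-0.0287,  0.045 ]), array([-0.0244,  0.0931]), array([-0.0259,  0.0731]), array([-0.0275,  0.0507])]
tcp in jig [-0.00861626 -0.02433682] 0.1851327903428025
[(250, [131, 122, 114]), (251, [141, 132, 126]), (252, [144, 135, 128]), (253, [145, 135, 128]), (254, [142, 133, 127]), (255, [144, 135, 128]), (256, [147, 138, 131]), (257, [149, 141, 134]), (258, [152, 144, 137]), (259, [150, 142, 136]), (260, [151, 142, 136]), (261, [150, 141, 135]), (262, [151, 142, 136]), (263, [150, 142, 135]), (264, [150, 141, 135]), (265, [141, 132, 125]), (266, [130, 119, 112]), (267, [127, 118, 110]), (268, [129, 120, 112]), (269, [128, 119, 111]), (270, [129, 119, 112]), (271, [127, 117, 109]), (272, [123, 112, 103]), (273, [116, 102, 91]), (274, [116, 93, 75]), (275, [127, 98, 76]), (276, [142, 115, 88]), (277, [162, 137, 108]), (278, [173, 149, 118]), (279, [175, 152, 123]), (280, [171, 152, 130]), (281, [154, 141, 127])]
```

The jaw sits about 2.5 mm off the block's centre, and it may hang lower than planned if the clamp slid while I was squeezing. I'll check its height numerically, against the parked picture (pin at 122 mm) and against the fence's rows in the side view.

```bash
python3 - <<'E'
from h import *
for n,u in(('w4',322),('w5',320),('w9',321)):
    g=cv2.imread(f'pics/{n}.png',0); print(n,[int(v) for v in g[212:300,u-1:u+2].mean(1)])
def cap(n):  # post screw cap / cap box rows
    g=cv2.imread(f'pics/{n}.png',0); print(n,'post',[int(v) for v in g[100:155,335]])
cap('w4');cap('w5')
y=.174;R=np.array([[np.cos(y),-np.sin(y)],[np.sin(y),np.cos(y)]]);o=np.array([.4886,-.1981])
J=lambda x,yy,z:[*(o+R@[x,yy]),z]
c=arm.camera('side'); g=c['color'].mean(2)
for yy in(.01,-.055):
    p=proj(c,[J(-.005,yy,.088),J(.005,yy,.088),J(-.005,yy,.018)]); u=int(round(p[0,0])); print(yy,p.round(1).tolist(),u,[int(v) for v in g[248:282,u]])
p=proj(c,[J(-.0205,-.01,.082),J(-.0205,-.01,.018)]);print('block',p.round(1).tolist(),[c['color'][r,357].tolist() for r in range(254,284)])
E
```

```text
w4 [238, 238, 238, 238, 239, 238, 238, 238, 238, 239, 238, 238, 238, 238, 239, 238, 238, 238, 239, 239, 208, 211, 204, 149, 152, 153, 153, 155, 155, 29, 41, 93, 106, 104, 103, 89, 84, 86, 82, 98, 235, 231, 126, 114, 244, 229, 56, 50, 65, 56, 49, 39, 63, 65, 55, 40, 47, 66, 93, 80, 44, 101, 63, 54, 43, 48, 65, 60, 51, 38, 61, 64, 55, 74, 80, 79, 78, 77, 79, 137, 129, 85, 96, 132, 136, 246, 240, 239]
w5 [239, 239, 238, 239, 238, 238, 238, 238, 238, 238, 238, 239, 239, 239, 239, 238, 239, 238, 239, 239, 239, 240, 241, 175, 147, 152, 154, 38, 42, 106, 102, 103, 96, 84, 85, 83, 96, 226, 212, 90, 157, 236, 202, 32, 59, 56, 45, 45, 63, 57, 49, 40, 64, 58, 50, 38, 60, 59, 56, 36, 58, 60, 57, 37, 58, 59, 58, 78, 77, 77, 77, 77, 93, 129, 130, 84, 126, 146, 245, 240, 239, 239, 239, 239, 238, 238, 238, 239]
w9 [68, 68, 68, 61, 60, 65, 98, 133, 81, 83, 85, 85, 84, 85, 84, 84, 84, 84, 83, 83, 83, 81, 80, 79, 79, 82, 82, 24, 28, 49, 47, 46, 54, 64, 63, 63, 66, 108, 102, 64, 95, 104, 80, 38, 49, 44, 35, 37, 50, 45, 37, 31, 50, 46, 39, 30, 51, 47, 43, 29, 48, 47, 44, 29, 47, 47, 45, 65, 63, 63, 61, 6
[... 938 characters left out ...]
[207, 206, 209, 218, 232, 237, 235, 230, 207, 162, 139, 138, 139, 139, 139, 138, 139, 139, 139, 138, 138, 138, 138, 139, 142, 145, 147, 154, 178, 204, 215, 217, 212, 192]
block [[357.8, 260.5], [356.4, 276.1]] [[221, 216, 212], [193, 188, 183], [169, 163, 158], [148, 138, 132], [146, 124, 109], [165, 127, 96], [172, 129, 93], [154, 116, 85], [135, 102, 77], [132, 100, 75], [133, 100, 76], [131, 100, 75], [132, 100, 75], [132, 100, 76], [132, 100, 75], [132, 100, 76], [131, 100, 74], [132, 101, 75], [133, 101, 76], [133, 100, 75], [132, 101, 75], [132, 101, 76], [139, 110, 84], [157, 132, 103], [171, 148, 117], [175, 152, 122], [172, 152, 126], [157, 142, 125], [126, 114, 104], [108, 98, 91]]
```

```bash
python3 - <<'E'
from h import *
from scipy.optimize import fsolve,least_squares
c=arm.camera('wrist'); o=arm.get_obs(); R=cv2.Rodrigues(np.array(o['eef_rot']))[0]
row=lambda x,d: proj(c,[o['tcp_pos']+R@np.array([x,0,d])])[0,1]
# features: nub start, spring start, spring end (half-level rows)
f4=np.array([240.8,257.5,284.8]); f9=np.array([238.6,254.5,278.5])
for d4 in(.0589,.0625):
    x4=np.array([fsolve(lambda x:row(x[0],d4)-r,[0])[0] for r in f4])
    s=least_squares(lambda p:[row(x+p[0],p[1])-r for x,r in zip(x4,f9)],[0,.06],x_scale=[.01,.01])
    print(d4,x4.round(4),"shift",s.x.round(4),"res",s.fun.round(2))
print(o['tcp_pos'])
E
```

```text
0.0589 [ 0.0169  0.0077 -0.0079] shift [-0.0044  0.0792] res [ 0.32 -0.52  0.2 ]
0.0625 [ 0.0159  0.0065 -0.0094] shift [-0.0045  0.0832] res [ 0.32 -0.52  0.2 ]
[ 0.48419535 -0.22349763  0.18488775]
```

```bash
python3 - <<'E'
from h import *
c=arm.camera('wrist'); o=arm.get_obs(); R=cv2.Rodrigues(np.array(o['eef_rot']))[0]
row=lambda x,y,d: proj(c,[o['tcp_pos']+R@np.array([x,y,d])])[0].round(1).tolist()
for d in(.063,.069,.073,.079):
    print(d,[(xs,'tip back',row(-.010+xs,.008,d-.074),'front',row(.010+xs,.008,d-.074),'pad low',row(.0105+xs,.027,d+.063)[1],'pin',row(xs,0,d)[1]) for xs in(0,-.003)])
for n in('w9','w5'):
    g=cv2.imread(f'pics/{n}.png',0)
    for u in(310,311,332,333): print(n,u,[int(v) for v in g[330:372,u]])
for u in(284,357): print('pad col',u,[int(v) for v in cv2.imread('pics/w9.png',0)[215:250,u]])
E
```

```text
0.063 [(0, 'tip back', [343.8, 366.0], 'front', [344.8, 314.7], 'pad low', 224.5, 'pin', 268.6), (-0.003, 'tip back', [343.7, 373.3], 'front', [344.6, 322.7], 'pad low', 228.6, 'pin', 273.7)]
0.069 [(0, 'tip back', [342.8, 356.2], 'front', [343.7, 306.9], 'pad low', 222.7, 'pin', 264.9), (-0.003, 'tip back', [342.7, 363.3], 'front', [343.6, 314.6], 'pad low', 226.7, 'pin', 270.0)]
0.073 [(0, 'tip back', [342.2, 350.2], 'front', [343.0, 302.1], 'pad low', 221.5, 'pin', 262.6), (-0.003, 'tip back', [342.1, 357.1], 'front', [342.9, 309.5], 'pad low', 225.5, 'pin', 267.6)]
0.079 [(0, 'tip back', [341.4, 341.7], 'front', [342.1, 295.3], 'pad low', 219.8, 'pin', 259.4), (-0.003, 'tip back', [341.3, 348.4], 'front', [342.0, 302.5], 'pad low', 223.7, 'pin', 264.2)]
w9 310 [20, 20, 20, 23, 21, 21, 23, 20, 20, 21, 21, 23, 21, 21, 22, 21, 21, 22, 23, 20, 20, 21, 23, 21, 16, 43, 151, 170, 166, 164, 164, 164, 163, 163, 165, 164, 163, 161, 160, 158, 158, 156]
w9 311 [20, 22, 20, 21, 20, 22, 20, 19, 21, 20, 20, 20, 23, 20, 22, 24, 21, 20, 22, 19, 20, 20, 20, 19, 17, 29, 106, 169, 165, 163, 163, 163
[... 791 characters left out ...]
9, 39, 40]
w5 332 [26, 28, 27, 28, 30, 27, 30, 30, 28, 28, 30, 28, 27, 28, 28, 27, 27, 29, 30, 27, 30, 27, 26, 26, 23, 41, 145, 226, 220, 220, 222, 225, 207, 21, 35, 39, 37, 36, 37, 37, 36, 36]
w5 333 [29, 29, 28, 30, 28, 29, 30, 28, 28, 28, 30, 30, 30, 27, 28, 27, 28, 26, 25, 28, 27, 25, 27, 26, 23, 38, 144, 226, 220, 218, 220, 223, 205, 23, 34, 38, 37, 37, 34, 37, 34, 35]
pad col 284 [121, 122, 122, 121, 122, 121, 122, 125, 126, 2, 7, 12, 15, 17, 23, 22, 19, 21, 22, 20, 21, 21, 18, 20, 32, 70, 85, 86, 86, 86, 85, 87, 85, 85, 84]
pad col 357 [237, 237, 237, 237, 237, 237, 237, 241, 250, 0, 7, 16, 21, 19, 21, 20, 21, 23, 21, 20, 18, 22, 19, 20, 33, 75, 126, 141, 75, 77, 75, 75, 85, 158, 156]
```

The side and wrist estimates agree that the clamp slid down about 10 mm as I squeezed: the pin is now about 72 mm below the TCP and about 2 mm off along the fence. I'll raise 7.5 mm and shift 2 mm.

```bash
python3 nudge.py '0 .002 0 -.0075 0 0 0;0 0 0 0 0 0 0;0 0 0 0 0 0 0;0 0 0 0 0 0 0'
python3 - <<'E'
from h import *
to(.4849,-.2215,.1925,.174+np.pi/2)
y=.174;R=np.array([[np.cos(y),-np.sin(y)],[np.sin(y),np.cos(y)]]);o=np.array([.4886,-.1981])
c=arm.camera('side'); a=c['color']; h=cv2.cvtColor(a,cv2.COLOR_RGB2HSV)
def onplane(uv,x):
    p,d=ray(c,uv); n=np.array([*R[:,0],0]); s=(x+n[:2]@o-n@p)/(n@d); X=p+s*d
    return np.round([*(R.T@(X[:2]-o))[1:],X[2]],4)
print([(r,a[r,363].tolist()) for r in range(260,277)])
print([int(v) for v in h[267,353:373,1]])
for v in(269,270,271): print(v,onplane((363.2,v-.8),-.0385),onplane((363.2,v-.8),-.0415))
E
```

```text
clock: 20.38
tcp_pos: [0.4837, -0.2215, 0.1921]
eef_rot: [-2.021, -2.405, 0.0]
force: [-0.0, -0.5, -1.2]
width: 0.0129
gripper_force: 61.7
t 20.375 q [-0.53 -0.02  1.75 -0.    1.41 -0.7 ] tcp [ 0.4837 -0.2215  0.1921] phi 1.744 tilt [-0.0002  0.0001] w 0.0129 F [-0.  -0.5 -1.2] Tz -0.04
shift [-0.0002  0.0011 -0.0004] rz -0.001
[(260, [150, 141, 135]), (261, [150, 142, 135]), (262, [150, 141, 134]), (263, [146, 137, 130]), (264, [139, 130, 122]), (265, [131, 121, 114]), (266, [130, 119, 113]), (267, [129, 119, 111]), (268, [129, 118, 111]), (269, [129, 119, 111]), (270, [129, 120, 112]), (271, [124, 112, 103]), (272, [115, 95, 80]), (273, [123, 94, 73]), (274, [127, 97, 73]), (275, [130, 100, 76]), (276, [142, 115, 89])]
[23, 31, 62, 101, 110, 108, 89, 49, 37, 34, 36, 34, 40, 60, 88, 74, 38, 25, 26, 23]
269 [-0.0252  0.0669] [-0.0246  0.0697]
270 [-0.0255  0.0628] [-0.0249  0.0656]
271 [-0.0257  0.0588] [-0.0252  0.0616]
```

```bash
python3 -c "
from cell import arm
print(arm.finish_job())"
```

```text
the job is handed in; nothing more can be done
None
```

I turned both T-knobs clockwise to their stops and handed the job in holding the clamp wide open astride the fence and block, centred on the block to about 1 mm, with the jaw pads an estimated 24 mm (±3 mm) below the fence top; the clamp had slid about 10 mm down in the grip, which I corrected for, and I viewed 13 pictures, over the limit of 10.

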